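# Show which thread and bobbin belong to the button

### The arm

A 6-joint arm with a two-finger parallel gripper is mounted at the origin on the work surface. World frame = base frame: x ahead of the robot, y to its left, z up, the work surface at z = 0. Lengths are in m, angles in rad, forces in N, time in s.
With the tool pointing down it reaches from about 0.3 to 0.875 m from the base axis. Payload 6.4 kg.
Tool frame: the origin (TCP) lies midway between the tips of the shut fingers; the grasp point (between the pads) lies 19 mm behind it; z points along the fingers, y is the direction in which the jaws open and shut (so a half turn about z gives the same grasp; the last joint's range is limited). The gripper opens to 85 mm and grips with 20 to 120 N. Pads are 22 mm wide; open, the fingers measure 114 mm over their backs; the gripper's body (76 mm by 85 mm) begins 54 mm behind the grasp point. The pads swing forward as they close: fully open they stand 13 mm farther back than shut.
Start: joints at [1.088, 0.181, 1.607, -0, 1.354, -0.206], TCP at [0.157, 0.553, 0.231] pointing down, gripper open.
Joint ranges: [-2.99, 2.99], [-0.89, 2.07], [0.3, 2.58], [-1.14, 4.28], [0, 2.63], [-3.12, 3.12]. Speed limits (rad/s): [2.57, 2.57, 3.01, 3.14, 3.14, 3.14].

### API

Orientations are given as a 3x3 rotation matrix whose columns are the frame's x, y, z axes.
In Python, from workcell import env, get_image, camera_params gives the robot as it stands.
- The arm moves only by the tool step_arm, never from a script. Its argument "plan" is a list of rows, each an object with "travel": the shift along the tool's x, y, z in cm, a list of three; "angular": the turn, a rotation vector about the tool's x, y, z in rad, a list of three. In form: [{"travel": [x, y, z], "angular": [ax, ay, az]}, ...]. A call has 1 to 8 rows; each row shifts and turns the commanded pose from where the row before left it, along the tool's axes as they then stand; what a row does not reach is not made up. A row lasts 1/8 s, in which the tool goes at most 62.5 mm and 10.7 degrees, less where a joint would pass 70% of its speed; a pose out of reach is approached as far as the arm can. A call is refused whole if a number of a shift passes 6.25 or a number of a turn 0.188, either way. A call with a gripper value outside its range is refused whole. "grip" is the finger opening in cm, from 0 to 8.54, set as the call begins (left out, the last holds). The fingers move at their own pace and stop on an object; the grip force is fixed at half the most. Time passes only in rows, so rows that do not move let the fingers close. It gives the time, the measured TCP pose, the force and the opening at its end, in the units of the state.
- env.state(): the state, without advancing time (a new reading comes with each control period).
- get_image(name): name is "side" or "top"; returns the picture (480x640x3 uint8, red, green, blue); there is no depth.
- camera_params(name): a dict with "K" (3x3 intrinsics, pixels), "world_to_cam" (4x4, takes a point from world to camera coordinates). Camera axes: x right, y down, z forward; pixel columns grow to the right and rows downward; lengths in m; the calibration is good to about 2 mm. A picture is of the moment at which its call begins. camera_params takes no time and is no camera call.
- env.close_job(): hands the job in, once; it reports no verdict.
The state is a dict: "clock": time; "joint_pos": joint angles; "dq": joint speeds; "joint_torque": joint torques, N m; "position": TCP position; "orientation": TCP orientation; "wrist_force": force on the tool from outside, world axes, zero at the start; "ft_torque": the same for the moment, N m; "opening": opening from 0.0 (shut) to 1.0 (fully open).
Only numpy, scipy, OpenCV 4.12 (cv2) and the standard library are available. Lean on these libraries where they do the work, as an engineer would, in place of code of your own. Each camera call takes 0.05 s, during which the arm holds its last target. There are 200 camera calls.

### The job

Show the apprentice what to fit to the sewing machine for this job: from above, point at the button in the white job tray, then at the spool on the thread rack of the same colour, then at the bobbin of that colour in the black bobbin tray. Each time bring the fingertips two or three centimetres above the middle of it and keep still there for two seconds, and finish still pointing at the bobbin. Touch and move nothing, and go down over no other button, spool or bobbin.

Things in the scene. Friction and masses are not known exactly. Their poses are not given: they have to be found in the camera images.
- spool_red_top (a point): centre of the top face of the wooden spool of red thread that stands upright on one of the four dowels of the thread rack; spool 52 mm tall, flanges 36 mm across, pale wood ends, red thread between them and a red round label on the top face; z up
- spool_blue_top (a point): centre of the top face of the wooden spool of blue thread that stands upright on one of the four dowels of the thread rack; spool 52 mm tall, flanges 36 mm across, pale wood ends, blue thread between them and a blue round label on the top face; z up
- spool_yellow_top (a point): centre of the top face of the wooden spool of yellow thread that stands upright on one of the four dowels of the thread rack; spool 52 mm tall, flanges 36 mm across, pale wood ends, yellow thread between them and a yellow round label on the top face; z up
- spool_grey_top (a point): centre of the top face of the wooden spool of grey thread that stands upright on one of the four dowels of the thread rack; spool 52 mm tall, flanges 36 mm across, pale wood ends, grey thread between them and a grey round label on the top face; z up; grey matches no button and no bobbin
- button_red_top (a point): centre of the top face of the red coat button, a round disc 32 mm across and 6 mm thick lying flat, either in the white job tray or in the brown wooden button tray; z up
- bobbin_red_top (a point): centre of the top face of the red bobbin (flanges and thread all red), 24 mm across and 12 mm tall, lying flat in one of the four 40 mm compartments of the black bobbin tray; compartment walls reach 2 mm below its top; z up
- button_blue_top (a point): centre of the top face of the blue coat button, a round disc 32 mm across and 6 mm thick lying flat, either in the white job tray or in the brown wooden button tray; z up
- bobbin_blue_top (a point): centre of the top face of the blue bobbin (flanges and thread all blue), 24 mm across and 12 mm tall, lying flat in one of the four 40 mm compartments of the black bobbin tray; compartment walls reach 2 mm below its top; z up
- button_yellow_top (a point): centre of the top face of the yellow coat button, a round disc 32 mm across and 6 mm thick lying flat, either in the white job tray or in the brown wooden button tray; z up
- bobbin_yellow_top (a point): centre of the top face of the yellow bobbin (flanges and thread all yellow), 24 mm across and 12 mm tall, lying flat in one of the four 40 mm compartments of the black bobbin tray; compartment walls reach 2 mm below its top; z up
- job_tray_floor (a point): centre of the inner floor (4 mm above the table) of the white job tray, outside 90 mm along its x, 120 mm along its y, 14 mm tall; exactly one button lies in it, within 40 mm of this point; the other two buttons are more than 90 mm from it
- thimble_top (a point): centre of the top of a steel thimble, 21 mm across and 24 mm tall, standing on the table; to be left alone
- rack: the fixed thread rack, a pale wooden board 60 mm along its x, 250 mm along its y, 18 mm thick, with four dowels 60 mm apart along its y; origin at the centre of its underside; spool tops stand 70 mm above the table
- bobbin_tray: the fixed black bobbin tray, 92 x 92 x 14 mm, 2 x 2 compartments, one of them empty; origin at the centre of its underside
- button_tray: the fixed brown wooden button tray, 80 mm along its x, 115 mm along its y, 14 mm tall, holding the two buttons that are not for this job; origin at the centre of its underside
- pincushion: the fixed red and white domed pincushion, 92 mm across, pin heads up to 91 mm above the table; origin at the centre of its underside
Things that resemble listed ones, but are neither listed nor needed, are in the scene too. What is shaped like the part that bears button_blue_top but pink or turquoise is not meant.

How it is judged:
On the way, in this order (a step that is already met when the one before it is completed fails the run):
1. the fingertips dwell just above the button in the job tray (((horizontal distance between button_red_top and job_tray_floor below 0.065 m and horizontal distance between the grasp point and button_red_top below 0.018 m and z of the grasp point in the frame of button_red_top between 0.005 and 0.075 m) or (horizontal distance between button_blue_top and job_tray_floor below 0.065 m and horizontal distance between the grasp point and button_blue_top below 0.018 m and z of the grasp point in the frame of button_blue_top between 0.005 and 0.075 m) or (horizontal distance between button_yellow_top and job_tray_floor below 0.065 m and horizontal distance between the grasp point and button_yellow_top below 0.018 m and z of the grasp point in the frame of button_yellow_top between 0.005 and 0.075 m))), for 1.3 s.
2. then just above the spool of that button's colour on the rack (((horizontal distance between button_red_top and job_tray_floor below 0.065 m and horizontal distance between the grasp point and spool_red_top below 0.018 m and z of the grasp point in the frame of spool_red_top between 0.005 and 0.075 m) or (horizontal distance between button_blue_top and job_tray_floor below 0.065 m and horizontal distance between the grasp point and spool_blue_top below 0.018 m and z of the grasp point in the frame of spool_blue_top between 0.005 and 0.075 m) or (horizontal distance between button_yellow_top and job_tray_floor below 0.065 m and horizontal distance between the grasp point and spool_yellow_top below 0.018 m and z of the grasp point in the frame of spool_yellow_top between 0.005 and 0.075 m))), for 1.3 s.
3. then just above the bobbin of that colour (((horizontal distance between button_red_top and job_tray_floor below 0.065 m and horizontal distance between the grasp point and bobbin_red_top below 0.018 m and z of the grasp point in the frame of bobbin_red_top between 0.005 and 0.075 m) or (horizontal distance between button_blue_top and job_tray_floor below 0.065 m and horizontal distance between the grasp point and bobbin_blue_top below 0.018 m and z of the grasp point in the frame of bobbin_blue_top between 0.005 and 0.075 m) or (horizontal distance between button_yellow_top and job_tray_floor below 0.065 m and horizontal distance between the grasp point and bobbin_yellow_top below 0.018 m and z of the grasp point in the frame of bobbin_yellow_top between 0.005 and 0.075 m))), for 0.8 s.
At the end, for the whole second after the job is handed in: The fingers rest above the bobbin of the colour of the button in the job tray: grasp point within 18 mm sideways of its middle and 75 mm above its top (fingertips about 55 mm); all buttons, spools, bobbins and the thimble within 6 mm of their starts (((horizontal distance between button_red_top and job_tray_floor below 0.065 m and horizontal distance between the grasp point and bobbin_red_top below 0.018 m and z of the grasp point in the frame of bobbin_red_top between 0.005 and 0.075 m) or (horizontal distance between button_blue_top and job_tray_floor below 0.065 m and horizontal distance between the grasp point and bobbin_blue_top below 0.018 m and z of the grasp point in the frame of bobbin_blue_top between 0.005 and 0.075 m) or (horizontal distance between button_yellow_top and job_tray_floor below 0.065 m and horizontal distance between the grasp point and bobbin_yellow_top below 0.018 m and z of the grasp point in the frame of bobbin_yellow_top between 0.005 and 0.075 m)) and distance of each of button_red_top, button_blue_top, button_yellow_top, spool_red_top, spool_blue_top, spool_yellow_top, bobbin_red_top, bobbin_blue_top, bobbin_yellow_top, spool_grey_top, thimble_top from where it was at the start of the episode below 0.006 m); the robot touches nothing.
It fails at once if the robot touches something (contact force between any of the fingers, the arm and anything else above 0.5 N).
It fails at once if a spool, bobbin, button or the thimble is moved or lifted (distance of any of button_red_top, button_blue_top, button_yellow_top, spool_red_top, spool_blue_top, spool_yellow_top, bobbin_red_top, bobbin_blue_top, bobbin_yellow_top, spool_grey_top, thimble_top from where it was at the start of the episode above 0.008 m).
It fails at once if the fingertips go down to within about 25 mm over the middle of a wrong spool ((horizontal distance between button_red_top and job_tray_floor below 0.065 m and horizontal distance between the grasp point and spool_blue_top below 0.012 m and z of the grasp point in the frame of spool_blue_top between 0.005 and 0.045 m) or (horizontal distance between button_red_top and job_tray_floor below 0.065 m and horizontal distance between the grasp point and spool_yellow_top below 0.012 m and z of the grasp point in the frame of spool_yellow_top between 0.005 and 0.045 m) or (horizontal distance between button_red_top and job_tray_floor below 0.065 m and horizontal distance between the grasp point and spool_grey_top below 0.012 m and z of the grasp point in the frame of spool_grey_top between 0.005 and 0.045 m) or (horizontal distance between button_blue_top and job_tray_floor below 0.065 m and horizontal distance between the grasp point and spool_red_top below 0.012 m and z of the grasp point in the frame of spool_red_top between 0.005 and 0.045 m) or (horizontal distance between button_blue_top and job_tray_floor below 0.065 m and horizontal distance between the grasp point and spool_yellow_top below 0.012 m and z of the grasp point in the frame of spool_yellow_top between 0.005 and 0.045 m) or (horizontal distance between button_blue_top and job_tray_floor below 0.065 m and horizontal distance between the grasp point and spool_grey_top below 0.012 m and z of the grasp point in the frame of spool_grey_top between 0.005 and 0.045 m) or (horizontal distance between button_yellow_top and job_tray_floor below 0.065 m and horizontal distance between the grasp point and spool_red_top below 0.012 m and z of the grasp point in the frame of spool_red_top between 0.005 and 0.045 m) or (horizontal distance between button_yellow_top and job_tray_floor below 0.065 m and horizontal distance between the grasp point and spool_blue_top below 0.012 m and z of the grasp point in the frame of spool_blue_top between 0.005 and 0.045 m) or (horizontal distance between button_yellow_top and job_tray_floor below 0.065 m and horizontal distance between the grasp point and spool_grey_top below 0.012 m and z of the grasp point in the frame of spool_grey_top between 0.005 and 0.045 m)).
It fails at once if the fingertips go down to within about 25 mm over the middle of a wrong bobbin ((horizontal distance between button_red_top and job_tray_floor below 0.065 m and horizontal distance between the grasp point and bobbin_blue_top below 0.012 m and z of the grasp point in the frame of bobbin_blue_top between 0.005 and 0.045 m) or (horizontal distance between button_red_top and job_tray_floor below 0.065 m and horizontal distance between the grasp point and bobbin_yellow_top below 0.012 m and z of the grasp point in the frame of bobbin_yellow_top between 0.005 and 0.045 m) or (horizontal distance between button_blue_top and job_tray_floor below 0.065 m and horizontal distance between the grasp point and bobbin_red_top below 0.012 m and z of the grasp point in the frame of bobbin_red_top between 0.005 and 0.045 m) or (horizontal distance between button_blue_top and job_tray_floor below 0.065 m and horizontal distance between the grasp point and bobbin_yellow_top below 0.012 m and z of the grasp point in the frame of bobbin_yellow_top between 0.005 and 0.045 m) or (horizontal distance between button_yellow_top and job_tray_floor below 0.065 m and horizontal distance between the grasp point and bobbin_red_top below 0.012 m and z of the grasp point in the frame of bobbin_red_top between 0.005 and 0.045 m) or (horizontal distance between button_yellow_top and job_tray_floor below 0.065 m and horizontal distance between the grasp point and bobbin_blue_top below 0.012 m and z of the grasp point in the frame of bobbin_blue_top between 0.005 and 0.045 m)).
It fails at once if the fingertips go down to within about 25 mm over the middle of a wrong button ((horizontal distance between button_red_top and job_tray_floor below 0.065 m and horizontal distance between the grasp point and button_blue_top below 0.012 m and z of the grasp point in the frame of button_blue_top between 0.005 and 0.045 m) or (horizontal distance between button_red_top and job_tray_floor below 0.065 m and horizontal distance between the grasp point and button_yellow_top below 0.012 m and z of the grasp point in the frame of button_yellow_top between 0.005 and 0.045 m) or (horizontal distance between button_blue_top and job_tray_floor below 0.065 m and horizontal distance between the grasp point and button_red_top below 0.012 m and z of the grasp point in the frame of button_red_top between 0.005 and 0.045 m) or (horizontal distance between button_blue_top and job_tray_floor below 0.065 m and horizontal distance between the grasp point and button_yellow_top below 0.012 m and z of the grasp point in the frame of button_yellow_top between 0.005 and 0.045 m) or (horizontal distance between button_yellow_top and job_tray_floor below 0.065 m and horizontal distance between the grasp point and button_red_top below 0.012 m and z of the grasp point in the frame of button_red_top between 0.005 and 0.045 m) or (horizontal distance between button_yellow_top and job_tray_floor below 0.065 m and horizontal distance between the grasp point and button_blue_top below 0.012 m and z of the grasp point in the frame of button_blue_top between 0.005 and 0.045 m)).
It also fails if it takes over 48 s, if anything falls off the work surface, if the arm or the gripper's body presses on something with over 40 N, if the wrist force passes 120 N, or if a joint passes its speed limit or range.

## Working session

There is one attempt and no reset: what is moved stays moved. The work goes in short steps, Python scripts to look and compute and a tool call to move; the robot and the scene stay as the last step left them, time stands still between calls to the robot, and variables do not carry over. Pictures are saved under pics/ and viewed, about 8 in all and at most 12, crops included, and the job is handed in when it is done.

Besides the shell and the picture viewer there is one more tool, called as name(argument=value, ...) on one line, values as JSON. step_arm: Moves the arm, as the interface text tells. Its arguments: {"type":"object","properties":{"plan":{"type":"array"},"grip":{"type":"number"}},"required":["plan"]}

```bash
mkdir -p pics
python3 - <<'E'
from workcell import env,get_image,camera_params
import cv2,json
for n in("top","side"):
    cv2.imwrite(f"pics/{n}0.png",get_image(n)[:,:,::-1]); p=camera_params(n);print(n,p["K"],p["world_to_cam"])
s=env.state();print(s)
E
```

```text
top [[434.61929446   0.         315.0907266 ]
 [  0.         434.61929446 238.70943344]
 [  0.           0.           1.        ]] [[ 0.01744908 -0.99979605  0.0101681  -0.02990125]
 [-0.99188382 -0.01859021 -0.12578115  0.57286625]
 [ 0.12594452 -0.00789081 -0.9920059   0.85692677]
 [ 0.          0.          0.          1.        ]]
side [[532.55760809   0.         323.25080611]
 [  0.         532.55760809 240.91299149]
 [  0.           0.           1.        ]] [[-0.96068527 -0.27663393  0.02361093  0.56073517]
 [-0.18290418  0.56661031 -0.80342941  0.18376038]
 [ 0.20887764 -0.77616134 -0.59493168  0.83395672]
 [ 0.          0.          0.          1.        ]]
{'clock': 0.1, 'joint_pos': array([ 1.08770486e+00,  1.81478018e-01,  1.60790254e+00, -8.40339855e-07,
        1.35379100e+00, -2.06276780e-01]), 'dq': array([-0.00015717, -0.00291587, -0.00236803,  0.00075738,  0.00025527,
       -0.00089932]), 'joint_torque': array([ 7.21624838e-04, -4.45878446e+01, -3.52238166e+01, -2.94423244e-04,
        4.13325266e-03, -2.66706559e-05]), 'position': array([0.15688071, 0.55267376, 0.23047054]), 'orientation': array([[-9.61930771e-01,  2.73292250e-01, -7.32706436e-04],
       [ 2.73293042e-01,  9.61929809e-01, -1.39860438e-03],
       [ 3.22584424e-04, -1.54560416e-03, -9.99998754e-01]]), 'wrist_force': array([-0.29367281,  0.01329403, -0.29542513]), 'ft_torque': array([0.02747201, 0.06997576, 0.01985237]), 'opening': 1.0010362180167578}
```

View pics/top0.png

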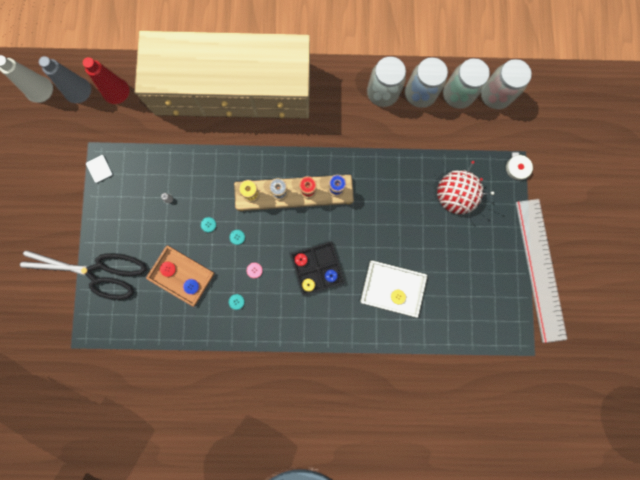

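View pics/side0.png

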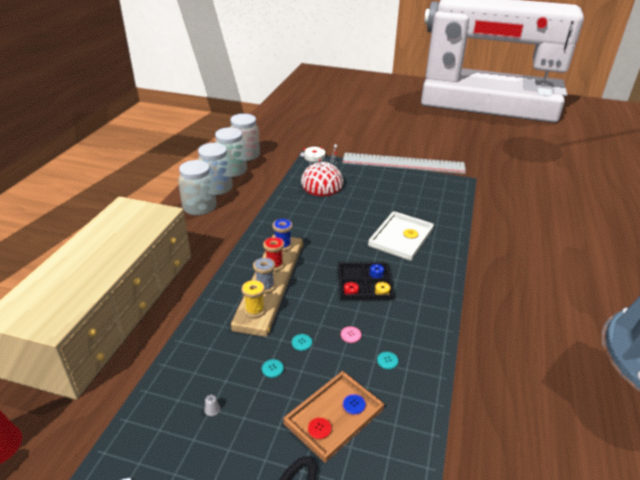

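The job colour is yellow: the button is at top (399,297), the spool at top (248,188) and the bobbin at top (308,285). In the side view they are at (411,234), (253,297) and (382,288). Next I'll locate them by mask and ray.

```bash
cat > h.py <<'E'
import cv2,numpy as np
from workcell import camera_params
def ray(n,u,v,z):
    p=camera_params(n);W=np.array(p["world_to_cam"]);R,t=W[:3,:3],W[:3,3];c=-R.T@t
    d=R.T@np.linalg.inv(p["K"])@[u,v,1.];return c+d*(z-c[2])/d[2]
def blobs(f,lo,hi,box):
    h=cv2.cvtColor(cv2.imread(f),cv2.COLOR_BGR2HSV);m=cv2.inRange(h,lo,hi);x0,y0,x1,y1=box
    k=np.zeros_like(m);k[y0:y1,x0:x1]=m[y0:y1,x0:x1]
    c=max(cv2.findContours(k,cv2.RETR_EXTERNAL,cv2.CHAIN_APPROX_NONE)[0],key=cv2.contourArea)
    return cv2.minEnclosingCircle(c),cv2.boundingRect(c)
E
python3 - <<'E'
from h import *
Y=((22,140,120),(34,255,255))
for nm,z,bt,bs in(("button",.010,(380,280,420,315),(395,220,430,250)),("spool",.07,(235,175,262,202),(235,275,270,325)),("bobbin",.016,(298,274,320,296),(370,278,395,300))):
    for n,b in(("top",bt),("side",bs)):
        (c,r),bb=blobs(f"pics/{n}0.png",*Y,b); print(nm,n,np.round(c,1),round(r,1),bb,ray(n,*c,z).round(4))
for nm,u,v,z in(("spoolgrey",278,186,.07),("red",308,185,.07),("blue",338,183,.07),("cab_near",307,110,.0),("cab_top",308,93,.1),("bobR",301,259,.016),("bobB",331,276,.016),("pin",461,190,.05),("btnR",168,269,.01),("thimble",167,197,.02)):
    print(nm,ray("top",u,v,z).round(3))
print("cab side bottomcorner",ray("side",70,438,0).round(3),ray("side",188,260,0).round(3), "lefttop",ray("side",185,212,.1).round(3))
im=cv2.imread("pics/top0.png");a=cv2.resize(im[160:320,230:430],(800,640))[:590];cv2.imwrite("pics/c1.png",a)
E
```

```text
button top [397.8 296.3] 5.8 (392, 291, 12, 11) [ 0.4588 -0.1943  0.01  ]
button side [410.5 232.5] 6.7 (404, 230, 14, 8) [ 0.4564 -0.1927  0.01  ]
spool top [252.5 196.5] 4.3 (249, 194, 8, 6) [0.6517 0.1073 0.07  ]
spool side [253.4 303.1] 9.7 (245, 297, 18, 16) [0.6522 0.1523 0.07  ]
bobbin top [308.  284.5] 6.3 (302, 279, 13, 12) [ 0.4799 -0.0067  0.016 ]
bobbin side [381.6 288.2] 7.6 (375, 282, 15, 12) [ 0.4791 -0.002   0.016 ]
spoolgrey [0.674 0.057 0.07 ]
red [ 0.677 -0.003  0.07 ]
blue [ 0.683 -0.063  0.07 ]
cab_near [0.866 0.003 0.   ]
cab_top [0.857 0.    0.1  ]
bobR [0.533 0.009 0.016]
bobB [ 0.498 -0.054  0.016]
pin [ 0.678 -0.318  0.05 ]
btnR [0.507 0.287 0.01 ]
thimble [0.658 0.295 0.02 ]
cab side bottomcorner [0.815 0.395 0.   ] [0.845 0.012 0.   ] lefttop [ 0.844 -0.001  0.1  ]
```

View pics/c1.png

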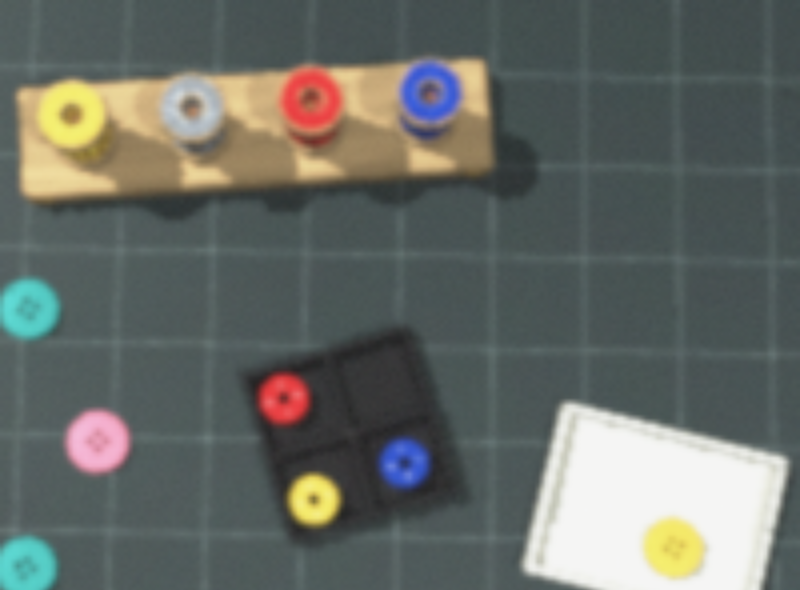

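The crop shows yellow in all three places: spool label centre (247.8,188.5), bobbin (308.5,284.8) and button (398.5,296.8) in top pixels. The remaining check is the spool centre from both views. I'll close the fingers and work out the moves.

```bash
cat > go.py <<'E'
import sys,numpy as np
from workcell import env
def to(*t):
    s=env.state();R=np.array(s["orientation"]);print(round(s["clock"],2),np.round(s["position"],4),"->",t,"tool cm",(R.T@(np.array(t)-s["position"])*100).round(2), "j",np.round(s["joint_pos"],2))
if __name__=="__main__": to(*map(float,sys.argv[1:4]))
E
python3 - <<'E'
from h import *
print(ray("top",247.75,188.5,.07).round(4),ray("side",253.5,287.5,.07).round(4))
p=camera_params("side");q=np.array(p["world_to_cam"])@np.r_[ray("top",247.75,188.5,.07),1];print((p["K"]@q[:3]/q[2]).round(1))
im=cv2.imread("pics/side0.png");cv2.imwrite("pics/c2.png",cv2.resize(im[260:330,210:310],(800,560)))
from go import to
to(.45,.3,.2)
E
```

```text
[0.6679 0.1174 0.07  ] [0.6654 0.1192 0.07  ]
[252.5 286.4   1. ]
0.1 [0.1569 0.5527 0.2305] -> (0.45, 0.3, 0.2) tool cm [-35.1  -16.29   3.06] j [ 1.09  0.18  1.61 -0.    1.35 -0.21]
```

View pics/c2.png

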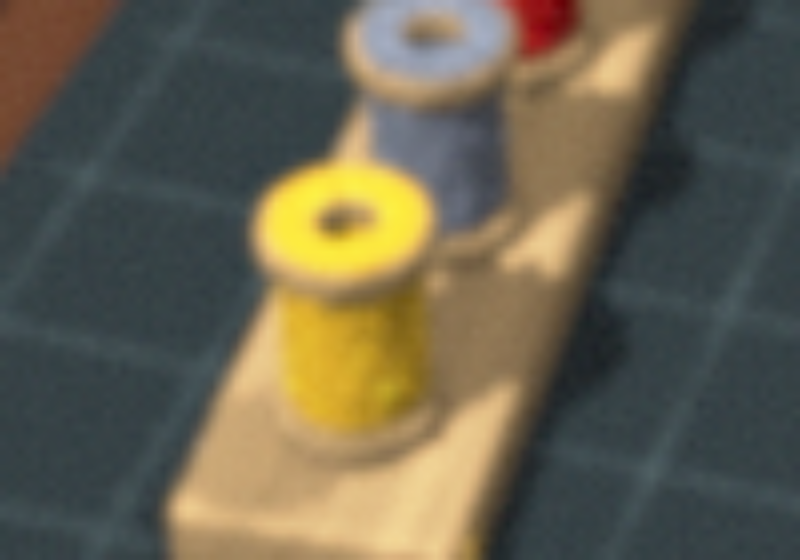

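The side crop puts the yellow label centre at about (253,287.5). That agrees within 3 mm with the top ray, so the spool is at (0.667, 0.118).

step_arm(plan=[{"travel": [-2,-1,0],"angular": [0,0,0]},{"travel": [-4.5,-2,0],"angular": [0,0,0]},{"travel": [-5,-2.5,0],"angular": [0,0,0]},{"travel": [-5,-2.5,0],"angular": [0,0,0]},{"travel": [-5,-2.5,0],"angular": [0,0,0]},{"travel": [-5,-2.5,0],"angular": [0,0,0]},{"travel": [-5,-2,0],"angular": [0,0,0]},{"travel": [-3,-1,0],"angular": [0,0,0]}], grip=0)

```text
clock: 1.1
position: [0.4468, 0.3029, 0.231]
orientation: [[-0.961, 0.275, -0.0], [0.275, 0.961, -0.0], [0.0, -0.0, -1.0]]
wrist_force: [-0.2, 0.5, 0.1]
opening: 0.001
```

```bash
python3 go.py .4575 -.1935 .2
```

```text
1.1 [0.4468 0.3029 0.231 ] -> (0.4575, -0.1935, 0.2) tool cm [-14.7  -47.43   3.12] j [ 0.38  0.1   1.7  -0.    1.34 -0.92]
```

step_arm(plan=[{"travel": [-1,-3,0],"angular": [0,0,0]},{"travel": [-1.5,-5,0],"angular": [0,0,0]},{"travel": [-1.5,-5,0],"angular": [0,0,0]},{"travel": [-1.5,-5,0],"angular": [0,0,0]},{"travel": [-1.5,-5,0],"angular": [0,0,0]},{"travel": [-1.5,-5,0],"angular": [0,0,0]},{"travel": [-1.5,-5,0],"angular": [0,0,0]},{"travel": [-1.5,-5,0],"angular": [0,0,0]}])

```text
clock: 2.1
position: [0.4516, -0.0936, 0.2311]
orientation: [[-0.962, 0.273, -0.0], [0.273, 0.962, 0.0], [0.0, 0.0, -1.0]]
wrist_force: [0.3, -0.1, 0.7]
opening: -0.001
```

step_arm(plan=[{"travel": [-1.5,-4.5,0],"angular": [0,0,0]},{"travel": [-1.2,-3,0],"angular": [0,0,0]},{"travel": [-0.5,-1.9,0],"angular": [0,0,0]},{"travel": [0,0,0],"angular": [0,0,0]}])

```text
clock: 2.6
position: [0.4568, -0.1916, 0.2309]
orientation: [[-0.962, 0.275, -0.001], [0.275, 0.962, 0.001], [0.001, 0.0, -1.0]]
wrist_force: [0.1, 0.6, -0.8]
opening: -0.002
```

```bash
python3 go.py .4575 -.1935 .037
```

```text
2.6 [ 0.4568 -0.1916  0.2309] -> (0.4575, -0.1935, 0.037) tool cm [-0.13 -0.17 19.39] j [-0.64  0.    1.8   0.    1.34 -1.93]
```

step_arm(plan=[{"travel": [-0.1,-0.2,3],"angular": [0,0,0]},{"travel": [0,0,4],"angular": [0,0,0]},{"travel": [0,0,3],"angular": [0,0,0]},{"travel": [0,0,2],"angular": [0,0,0]},{"travel": [0,0,0],"angular": [0,0,0]}])

```text
clock: 3.22
position: [0.4564, -0.191, 0.1098]
orientation: [[-0.962, 0.272, -0.003], [0.272, 0.962, 0.003], [0.004, 0.002, -1.0]]
wrist_force: [0.0, -0.4, 0.1]
opening: -0.002
```

```bash
python3 go.py .4575 -.1935 .036; python3 -c "
from workcell import get_image;import cv2
im=get_image('side')[:,:,::-1];cv2.imwrite('pics/s1.png',im)"
```

```text
3.23 [ 0.4564 -0.191   0.1098] -> (0.4575, -0.1935, 0.036) tool cm [-0.2  -0.22  7.38] j [-0.64  0.16  1.9   0.    1.09 -1.93]
```

View pics/s1.png

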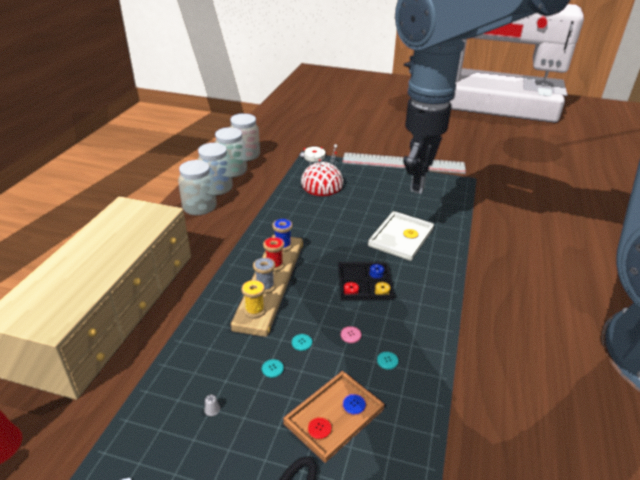

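The shut fingers at (417,190) hang above the tray and its button at (411,234), clear of everything. I'll descend and dwell.

step_arm(plan=[{"travel": [-0.2,-0.2,2.5],"angular": [0,0,0]},{"travel": [0,0,2.5],"angular": [0,0,0]},{"travel": [0,0,1.5],"angular": [0,0,0]},{"travel": [0,0,0.9],"angular": [0,0,0]},{"travel": [0,0,0],"angular": [0,0,0]},{"travel": [0,0,0],"angular": [0,0,0]},{"travel": [0,0,0],"angular": [0,0,0]},{"travel": [0,0,0],"angular": [0,0,0]}])

```text
clock: 4.28
position: [0.4592, -0.1961, 0.0377]
orientation: [[-0.962, 0.273, 0.001], [0.273, 0.962, -0.001], [-0.001, -0.0, -1.0]]
wrist_force: [-0.2, 0.2, -0.7]
opening: -0.0
```

step_arm(plan=[{"travel": [0,0,0],"angular": [0,0,0]},{"travel": [0,0,0],"angular": [0,0,0]},{"travel": [0,0,0],"angular": [0,0,0]},{"travel": [0,0,0],"angular": [0,0,0]},{"travel": [0,0,0],"angular": [0,0,0]},{"travel": [0,0,0],"angular": [0,0,0]},{"travel": [0,0,0],"angular": [0,0,0]},{"travel": [0,0,0],"angular": [0,0,0]}])

```text
clock: 5.28
position: [0.4589, -0.1958, 0.0373]
orientation: [[-0.962, 0.273, -0.0], [0.273, 0.962, 0.0], [0.0, 0.0, -1.0]]
wrist_force: [0.4, 0.3, 0.2]
opening: 0.001
```

```bash
python3 go.py .4575 -.1935 .036; python3 -c "
from workcell import get_image;import cv2
im=get_image('side')[:,:,::-1];cv2.imwrite('pics/s2.png',cv2.resize(im[100:310,290:490],(600,600)))"
```

```text
5.28 [ 0.4589 -0.1958  0.0373] -> (0.4575, -0.1935, 0.036) tool cm [0.2  0.19 0.13] j [-0.64  0.29  1.93  0.    0.93 -1.94]
```

View pics/s2.png

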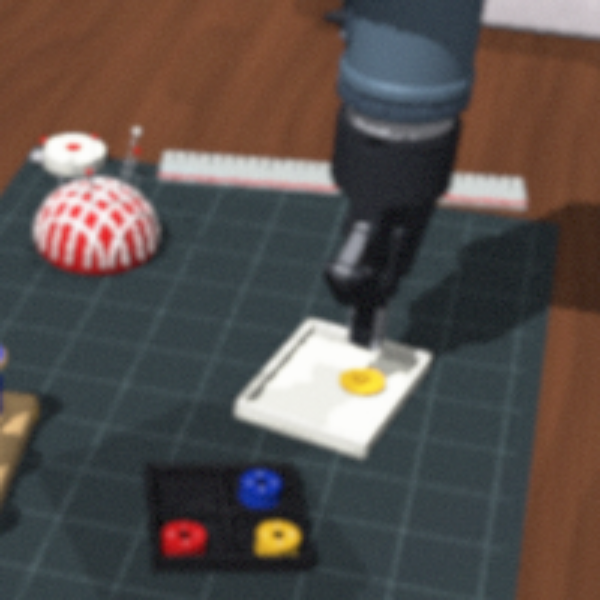

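The fingertips are about 25 mm over the yellow button. I'll finish the dwell, then rise.

step_arm(plan=[{"travel": [0,0,0],"angular": [0,0,0]},{"travel": [0,0,0],"angular": [0,0,0]},{"travel": [0,0,0],"angular": [0,0,0]},{"travel": [0,0,0],"angular": [0,0,0]},{"travel": [0,0,-2],"angular": [0,0,0]},{"travel": [0,0,-4],"angular": [0,0,0]},{"travel": [0,0,-4],"angular": [0,0,0]},{"travel": [0,0,-4],"angular": [0,0,0]}])

```text
clock: 6.32
position: [0.4588, -0.1957, 0.1785]
orientation: [[-0.962, 0.273, -0.0], [0.273, 0.962, 0.0], [0.0, 0.0, -1.0]]
wrist_force: [0.6, -0.2, -0.4]
opening: -0.004
```

step_arm(plan=[{"travel": [0,0,-3],"angular": [0,0,0]},{"travel": [0,0,-1],"angular": [0,0,0]},{"travel": [0,0,0],"angular": [0,0,0]}])

```text
clock: 6.7
position: [0.4589, -0.1959, 0.2171]
orientation: [[-0.962, 0.273, 0.0], [0.273, 0.962, -0.0], [-0.0, -0.0, -1.0]]
wrist_force: [-0.8, 0.3, -0.4]
opening: 0.0
```

```bash
python3 go.py .667 .118 .21
```

```text
6.7 [ 0.4589 -0.1959  0.2171] -> (0.667, 0.118, 0.21) tool cm [-11.44  35.88   0.71] j [-0.64  0.02  1.81 -0.    1.31 -1.94]
```

step_arm(plan=[{"travel": [-0.7,2,0],"angular": [0,0,0]},{"travel": [-1.3,4,0],"angular": [0,0,0]},{"travel": [-1.6,5,0],"angular": [0,0,0]},{"travel": [-1.6,5,0],"angular": [0,0,0]},{"travel": [-1.6,5,0],"angular": [0,0,0]},{"travel": [-1.6,5,0],"angular": [0,0,0]},{"travel": [-1.6,5,0],"angular": [0,0,0]},{"travel": [-1.0,3,0],"angular": [0,0,0]}])

```text
clock: 7.7
position: [0.6574, 0.1035, 0.2142]
orientation: [[-0.962, 0.272, -0.004], [0.272, 0.962, 0.0], [0.004, -0.001, -1.0]]
wrist_force: [0.5, -0.8, -0.8]
opening: -0.002
```

step_arm(plan=[{"travel": [-0.4,1.9,0],"angular": [0,0,0]},{"travel": [0,0,0],"angular": [0,0,0]},{"travel": [0,0,0],"angular": [0,0,0]}])

```text
clock: 8.07
position: [0.666, 0.1173, 0.2166]
orientation: [[-0.962, 0.274, -0.001], [0.274, 0.962, -0.0], [0.001, -0.001, -1.0]]
wrist_force: [1.0, -0.2, -0.2]
opening: 0.001
```

```bash
python3 go.py .667 .118 .097
```

```text
8.07 [0.666  0.1173 0.2166] -> (0.667, 0.118, 0.097) tool cm [-0.09  0.11 11.96] j [-0.    0.41  1.34 -0.    1.39 -1.29]
```

step_arm(plan=[{"travel": [0,0,2.5],"angular": [0,0,0]},{"travel": [0,0,3],"angular": [0,0,0]},{"travel": [0,0,2.5],"angular": [0,0,0]},{"travel": [0,0,1.5],"angular": [0,0,0]},{"travel": [0,0,0],"angular": [0,0,0]}])

```text
clock: 8.7
position: [0.6658, 0.1175, 0.1213]
orientation: [[-0.962, 0.274, -0.002], [0.274, 0.962, -0.0], [0.002, -0.001, -1.0]]
wrist_force: [0.9, 0.3, -0.0]
opening: 0.002
```

```bash
python3 go.py .667 .118 .097; python3 -c "
from workcell import get_image;import cv2
im=get_image('side')[:,:,::-1];cv2.imwrite('pics/s3.png',cv2.resize(im[180:340,160:320],(600,600)))"
```

```text
8.7 [0.6658 0.1175 0.1213] -> (0.667, 0.118, 0.097) tool cm [-0.11  0.08  2.43] j [-0.    0.51  1.41 -0.    1.22 -1.29]
```

View pics/s3.png

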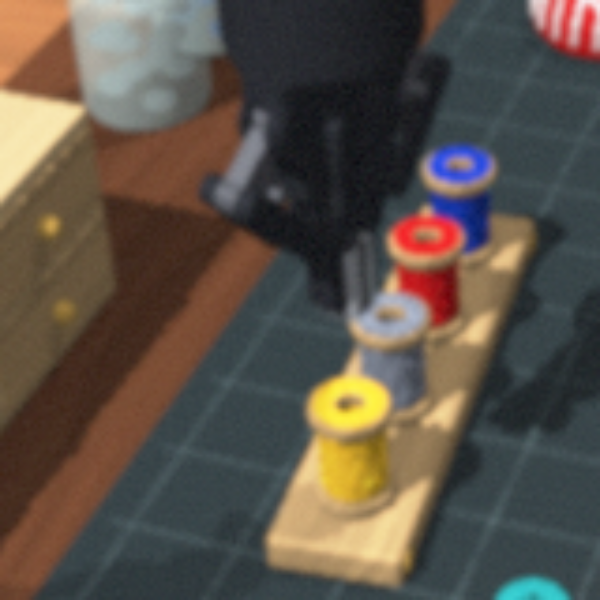

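```bash
python3 -c "
from h import *
p=camera_params('side')
for P in((.6658,.1175,.1213),(.667,.118,.07),(.6658,.1175,.14)):
    q=np.array(p['world_to_cam'])@np.r_[P,1];u=p['K']@q[:3]/q[2];print((u[:2]-[160,180])*3.75)
from workcell import get_image
im=get_image('top')[:,:,::-1];cv2.imwrite('pics/t3.png',cv2.resize(im[140:300,200:360],(600,600)))"
```

```text
[344.49476152 305.14267439]
[348.22765817 400.50472763]
[341.86945068 268.63716374]
```

View pics/t3.png

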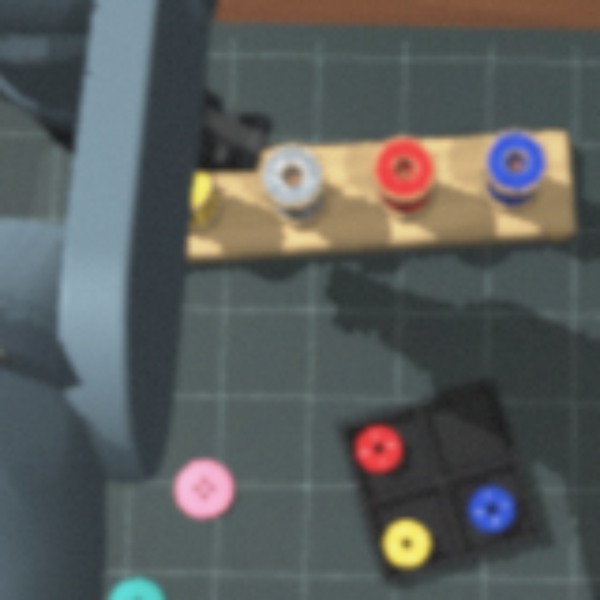

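The tip matches its projection (344,305) and hangs over the yellow spool. The arm clears the other spools, so I'll lower and dwell.

step_arm(plan=[{"travel": [-0.1,0.1,1.2],"angular": [0,0,0]},{"travel": [0,0,1.2],"angular": [0,0,0]},{"travel": [0,0,0],"angular": [0,0,0]},{"travel": [0,0,0],"angular": [0,0,0]},{"travel": [0,0,0],"angular": [0,0,0]},{"travel": [0,0,0],"angular": [0,0,0]},{"travel": [0,0,0],"angular": [0,0,0]},{"travel": [0,0,0],"angular": [0,0,0]}])

```text
clock: 9.8
position: [0.668, 0.119, 0.0984]
orientation: [[-0.962, 0.273, 0.0], [0.273, 0.962, -0.0], [-0.0, 0.0, -1.0]]
wrist_force: [0.0, -0.0, 0.1]
opening: 0.002
```

step_arm(plan=[{"travel": [0,0,0],"angular": [0,0,0]},{"travel": [0,0,0],"angular": [0,0,0]},{"travel": [0,0,0],"angular": [0,0,0]},{"travel": [0,0,0],"angular": [0,0,0]},{"travel": [0,0,0],"angular": [0,0,0]},{"travel": [0,0,0],"angular": [0,0,0]},{"travel": [0,0,0],"angular": [0,0,0]},{"travel": [0,0,0],"angular": [0,0,0]}])

```text
clock: 10.8
position: [0.6679, 0.119, 0.0983]
orientation: [[-0.962, 0.273, 0.0], [0.273, 0.962, -0.0], [-0.0, -0.0, -1.0]]
wrist_force: [0.2, 0.3, -0.3]
opening: 0.002
```

step_arm(plan=[{"travel": [0,0,0],"angular": [0,0,0]},{"travel": [0,0,0],"angular": [0,0,0]},{"travel": [0,0,0],"angular": [0,0,0]},{"travel": [0,0,-2],"angular": [0,0,0]},{"travel": [0,0,-4],"angular": [0,0,0]},{"travel": [0,0,-4],"angular": [0,0,0]},{"travel": [0,0,-2],"angular": [0,0,0]},{"travel": [0,0,0],"angular": [0,0,0]}])

```text
clock: 11.8
position: [0.669, 0.119, 0.2208]
orientation: [[-0.962, 0.273, 0.004], [0.273, 0.962, -0.0], [-0.004, 0.001, -1.0]]
wrist_force: [-0.0, 0.2, -0.9]
opening: 0.001
```

```bash
python3 go.py .4795 -.005 .2
```

```text
11.8 [0.669  0.119  0.2208] -> (0.4795, -0.005, 0.2) tool cm [ 14.85 -17.11   2.  ] j [ 0.    0.41  1.33 -0.    1.39 -1.29]
```

step_arm(plan=[{"travel": [1.5,-1.7,0],"angular": [0,0,0]},{"travel": [3,-3.5,0],"angular": [0,0,0]},{"travel": [3,-3.5,0],"angular": [0,0,0]},{"travel": [3,-3.5,0],"angular": [0,0,0]},{"travel": [2.8,-3.2,0],"angular": [0,0,0]},{"travel": [1.5,-1.7,0],"angular": [0,0,0]},{"travel": [0,0,0],"angular": [0,0,0]},{"travel": [0,0,0],"angular": [0,0,0]}])

```text
clock: 12.8
position: [0.479, -0.0047, 0.2176]
orientation: [[-0.962, 0.273, -0.001], [0.273, 0.962, 0.001], [0.001, 0.0, -1.0]]
wrist_force: [0.9, 0.3, -0.3]
opening: -0.0
```

step_arm(plan=[{"travel": [0,0,2.5],"angular": [0,0,0]},{"travel": [0,0,4],"angular": [0,0,0]},{"travel": [0,0,3.5],"angular": [0,0,0]},{"travel": [0,0,2],"angular": [0,0,0]},{"travel": [0,0,0],"angular": [0,0,0]}])

```text
clock: 13.42
position: [0.4778, -0.0041, 0.0962]
orientation: [[-0.962, 0.272, -0.004], [0.272, 0.962, 0.001], [0.005, 0.0, -1.0]]
wrist_force: [0.4, -0.4, 0.4]
opening: -0.002
```

```bash
python3 go.py .4795 -.005 .042
```

```text
13.43 [ 0.4778 -0.0041  0.0962] -> (0.4795, -0.005, 0.042) tool cm [-0.22 -0.04  5.42] j [-0.26  0.14  1.95  0.    1.05 -1.55]
```

step_arm(plan=[{"travel": [0,0,1.5],"angular": [0,0,0]},{"travel": [0,0,2],"angular": [0,0,0]},{"travel": [0,0,1.3],"angular": [0,0,0]},{"travel": [0,0,0.6],"angular": [0,0,0]},{"travel": [0,0,0],"angular": [0,0,0]},{"travel": [0,0,0],"angular": [0,0,0]},{"travel": [0,0,0],"angular": [0,0,0]},{"travel": [0,0,0],"angular": [0,0,0]}])

```text
clock: 14.42
position: [0.4791, -0.0051, 0.0447]
orientation: [[-0.962, 0.273, 0.001], [0.273, 0.962, -0.0], [-0.001, 0.0, -1.0]]
wrist_force: [0.3, -0.7, 0.1]
opening: 0.001
```

step_arm(plan=[{"travel": [0,0,0],"angular": [0,0,0]},{"travel": [0,0,0],"angular": [0,0,0]},{"travel": [0,0,0],"angular": [0,0,0]},{"travel": [0,0,0],"angular": [0,0,0]},{"travel": [0,0,0],"angular": [0,0,0]},{"travel": [0,0,0],"angular": [0,0,0]},{"travel": [0,0,0],"angular": [0,0,0]},{"travel": [0,0,0],"angular": [0,0,0]}])

```text
clock: 15.42
position: [0.4788, -0.005, 0.0443]
orientation: [[-0.962, 0.273, -0.0], [0.273, 0.962, -0.0], [0.0, -0.0, -1.0]]
wrist_force: [0.4, -0.0, 0.0]
opening: 0.003
```

step_arm(plan=[{"travel": [0,0,0],"angular": [0,0,0]},{"travel": [0,0,0],"angular": [0,0,0]},{"travel": [0,0,0],"angular": [0,0,0]},{"travel": [0,0,0],"angular": [0,0,0]},{"travel": [0,0,0],"angular": [0,0,0]}])

```text
clock: 16.05
position: [0.4788, -0.005, 0.0443]
orientation: [[-0.962, 0.273, 0.0], [0.273, 0.962, -0.0], [-0.0, -0.0, -1.0]]
wrist_force: [0.3, 0.2, 1.1]
opening: 0.0
```

```bash
python3 go.py .4795 -.005 .042; python3 -c "
from workcell import get_image;import cv2
im=get_image('side')[:,:,::-1];cv2.imwrite('pics/s4.png',cv2.resize(im[200:350,300:450],(600,600)))"
```

```text
16.05 [ 0.4788 -0.005   0.0443] -> (0.4795, -0.005, 0.042) tool cm [-0.06  0.02  0.23] j [-0.26  0.24  1.97 -0.    0.93 -1.55]
```

View pics/s4.png

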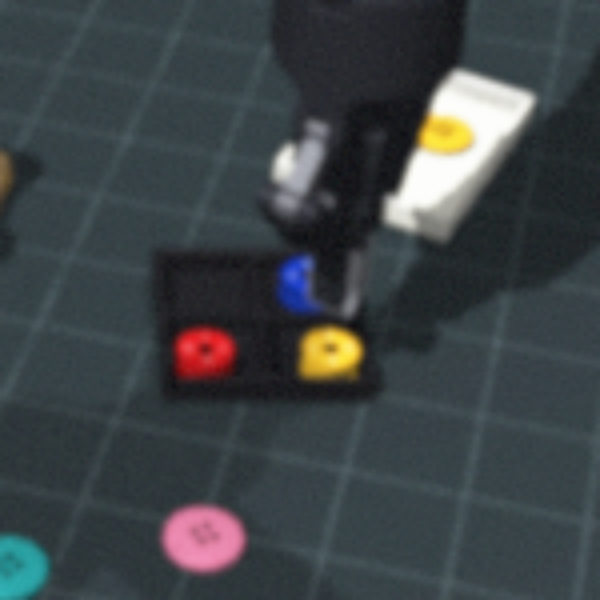

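The fingertips at about (335,310) hang roughly 28 mm above the yellow bobbin at (331,348). Nothing is touched or moved, so I'll hand in.

```bash
python3 -c "
from workcell import env
print(env.close_job());s=env.state();print(s['clock'],s['position'])"
```

```text
the job is handed in; nothing more can be done
None
the job is handed in; nothing more can be done
```

The button in the white job tray is yellow. With the fingers shut, I pointed at it, then at the yellow spool, then at the yellow bobbin. I kept still about two seconds over each, ended over the bobbin and handed in at about 16 s.

- **Fingertip heights:** they were about 27 mm above the button, 28 mm above the spool and 28 mm above the bobbin.
- **Sideways error:** it was within about 3 mm of my measured centres each time. The two cameras disagreed by up to 5 mm on the bobbin and 3 mm on the button and spool; I aimed between them.
- **Contact:** the wrist force stayed at noise level, about 1 N or less. The last side view, which showed only the area round the bobbin tray, had the fingertips over the yellow bobbin and nothing out of place.
- **Not checked:** I did not re-measure the thimble or the parts outside that last view. The hand-in gives no verdict. No check failed.

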